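Return a thin-glass spice jar to its place in a packed rack

ROBOT

A 6-joint arm with a two-finger parallel gripper is mounted at the origin on a cart in front of the work surface, level with it; the furniture and walls round the work are solid. World frame = base frame: x ahead of the robot, y to its left, z up, the work surface at z = 0. Lengths are in m, angles in rad, forces in N, time in s.
With the tool pointing down it reaches from about 0.35 to 0.775 m from the base axis. Payload 7.3 kg.
Tool frame: the origin (TCP) lies on the centre line of the jaws, within the pads' length; the fingertips stand robot.nose_length ahead of it and the grasp point (between the pads) is the TCP (robot.nose_length is the distance from the TCP to the fingertips, in m); z points along the fingers, y is the direction in which the jaws open and shut (so a half turn about z gives the same grasp; the last joint's range is limited). The gripper opens to 92 mm and grips with 3 to 60 N. Pads are 19 mm wide; open, the fingers measure 130 mm over their backs; the gripper's body (75 mm by 190 mm) begins 47 mm behind the grasp point.
Start: joints at [-1.35, 0.342, 1.524, -0, 1.275, -0.146], TCP at [0.188, -0.49, 0.22] pointing down, gripper open.
Joint ranges: [-2.53, 2.53], [-0.77, 2.02], [0.04, 2.7], [-1, 4.14], [0.28, 2.66], [-3.11, 3.11]. Speed limits (rad/s): [2.57, 2.57, 3.14, 3.14, 3.14, 3.14].

INTERFACE

Orientations are given as [roll, pitch, yaw] about the fixed x, y, z axes, in that order (R = Rz(yaw) Ry(pitch) Rx(roll)).
In Python, from cell import robot, read_camera gives the robot as it stands.
- The arm moves only by the shell command python3 -m crank 'ROWS' [FORCE]. ROWS is JSON, a list of rows, each a list of 7 numbers: the shift along the tool's x, y, z in cm, then the turn, a rotation vector about the tool's x, y, z in degrees, then the opening, from 0 (shut) to 1 (fully open). In form: [[tx, ty, tz, wx, wy, wz, jaw], ...]. A call has 1 to 5 rows; each row is the pose to reach, as a shift and turn from the pose commanded when the call began, along the tool's axes at that moment; what a row does not reach only later rows make up. A row lasts 1/8 s, in which the tool goes at most 62.5 mm and 10.7 degrees, less where a joint would pass 70% of its speed; a pose out of reach is approached as far as the arm can. A call with a gripper value outside its range is refused whole. The fingers move at their own pace and stop on an object; FORCE is the grip in N (left out, the last holds). Time passes only in rows, so rows that repeat a pose let the fingers close. It gives the time, the measured TCP pose, the force and the opening at its end, in the units of the state.
- robot.observe(): the state, without advancing time (a new reading comes with each control period).
- read_camera(name): name is "scene" or "top" or "wrist"; returns a dict with "frame" (480x640x3 uint8, red, green, blue), "intrinsics" (3x3 intrinsics, pixels), "R" (3x3) and "t" (3): a world point X has camera coordinates R X + t. Camera axes: x right, y down, z forward; pixel columns grow to the right and rows downward; lengths in m; the calibration is good to about 2 mm. A picture is of the moment at which its call begins. There is no depth.
- robot.hand_in(): hands the job in, once; it reports no verdict.
The state is a dict: "time": time; "qpos": joint angles; "qvel": joint speeds; "joint_efforts": joint torques, N m; "tool_pos": TCP position; "tool_rot": TCP orientation; "contact_force": force on the tool from outside, world axes, zero at the start; "torque": the same for the moment, N m; "opening": finger opening in m.
Only numpy, scipy, OpenCV 4.12 (cv2) and the standard library are available. Lean on these libraries where they do the work, as an engineer would, in place of code of your own. Each camera call takes 0.05 s, during which the arm holds its last target.

TASK

Put the black-capped spice jar back into the rack, directly to the right of the yellow-capped jar as seen from the robot. The row is packed there, so first slide the jars to the right of the yellow one along the rack to open a gap, without lifting them; then stand the black-capped jar in the gap. The jars are thin glass: grip them lightly, do not ram or jam them against each other or the rack, set the jar down softly, and leave the mug and packets alone.

Things in the scene. Friction and masses are not known exactly. Their poses are not given: they have to be found in the camera images.
- rack: fixed wooden spice rack, 84 x 268 x 50 mm, yaw within 0.15 rad. Origin: centre of its underside; y along the row to the robot's left, x across it away from the robot. Jars stand on its board, 10 mm above the origin, between end panels (50 mm high, inner faces at y = +-122 mm) and two round rails (9 mm thick, at x = +-30.5 mm, tops 28.5 mm up): a channel 52 mm wide.
- rack_end (a point): middle of the board's right-hand end, at the inner face of the end panel (rack y = -122 mm, z = 10 mm). At the start the four jars are packed at the left end (centres at rack y = +99.5, +55, +10.5, -34 mm) and 66 mm lie empty here. Jars slid fully to this end leave a 66 mm gap for the 44 mm jar: slide them 50 to 60 mm and stop short of the panel.
- jar_black: thin glass spice jar, black cap, paper label with black band: upright cylinder 44 mm in diameter, 75 mm tall (glass straight to 56 mm up, cap 40 mm across from 61 mm), 0.09 to 0.18 kg. Origin: centre of underside, z up. The jar to put back; starts on the worktop in front of the rack. Any jar breaks if pressed by the fingers with over 80 N (both pads added: 40 N each), or by another jar or the rack with over 25 N.
- jar_yellow: thin glass spice jar, yellow cap, paper label with yellow band: upright cylinder 44 mm in diameter, 75 mm tall (glass straight to 56 mm up, cap 40 mm across from 61 mm), 0.09 to 0.18 kg. Origin: centre of underside, z up. Stands upright on the rack's board in the packed row, first, second or third from the left; the black-capped jar belongs directly to its right (-y of the rack). It can stay where it is.
- jar_red: thin glass spice jar, red cap, paper label with red band: upright cylinder 44 mm in diameter, 75 mm tall (glass straight to 56 mm up, cap 40 mm across from 61 mm), 0.09 to 0.18 kg. Origin: centre of underside, z up. Stands upright on the rack's board in the packed row, first, second or third from the left. Same glass limits.
- jar_green: thin glass spice jar, green cap, paper label with green band: upright cylinder 44 mm in diameter, 75 mm tall (glass straight to 56 mm up, cap 40 mm across from 61 mm), 0.09 to 0.18 kg. Origin: centre of underside, z up. Stands upright on the rack's board in the packed row, first, second or third from the left. Same glass limits.
- jar_blue: thin glass spice jar, blue cap, paper label with blue band: upright cylinder 44 mm in diameter, 75 mm tall (glass straight to 56 mm up, cap 40 mm across from 61 mm), 0.09 to 0.18 kg. Origin: centre of underside, z up. Stands upright on the rack's board in the packed row, always the last on the right. Same glass limits.
- mug: cream mug, 86 x 116 x 88 mm, on the worktop at the near left; origin at the centre of its underside. Bystander: leave alone.
- sachet_box: small cream and brown card box, 62 x 70 x 22 mm, lying at the near right; origin at the centre of its underside. Bystander: leave alone.
- biscuit_pack: green and yellow biscuit packet, 45 x 120 x 11 mm, lying at the right; origin at the centre of its underside. Bystander: leave alone.

How it is judged:
By the outcome, as a careful person would: the job done as asked, in the order asked, and still so for the second after the job is handed in, with the robot touching nothing.
It also fails if it takes over 40 s, if anything falls off the work surface, if the arm or the gripper's body presses on something with over 40 N, if the wrist force passes 120 N, or if a joint passes its speed limit or range.

## Working session

There is one attempt and no reset: what is moved stays moved. The work goes in short steps, Python scripts to look and compute and a shell command to move; the robot and the scene stay as the last step left them, time stands still between calls to the robot, and variables do not carry over. Pictures are saved under pics/ and viewed, and the job is handed in when it is done.

```bash
ls; mkdir -p pics; python3 - <<'E'
from cell import robot, read_camera
import cv2
print(robot.observe(), robot.nose_length)
for n in ("scene","top","wrist"):
    d=read_camera(n); cv2.imwrite(f"pics/{n}0.png",d["frame"][:,:,::-1]); print(n,d["intrinsics"],d["R"],d["t"])
E
```

```text
pics
{'time': 0.0, 'qpos': array([-1.34999109e+00,  3.42694119e-01,  1.52506603e+00, -7.15060505e-06,
        1.27541394e+00, -1.45967071e-01]), 'qvel': array([-1.09155169e-03, -2.70255491e-04,  6.38444740e-06, -9.97937151e-04,
       -1.07295736e-03, -2.23407144e-04]), 'joint_efforts': array([ 2.51274751e-04, -4.31246924e+01, -2.44220853e+01,  7.18371361e-02,
        5.59396762e-02, -1.66115992e-04]), 'tool_pos': array([ 0.18820318, -0.48962815,  0.21904273]), 'tool_rot': array([-3.14002704e+00, -2.23253759e-04,  3.66774216e-01]), 'contact_force': array([ 0.52831222, -0.45955099,  0.26718228]), 'torque': array([-0.00954958,  0.05220411,  0.0109946 ]), 'opening': 0.09196183639335657} 0.019
scene [[445.46251908   0.         318.53728379]
 [  0.         445.46251908 238.05806834]
 [  0.           0.           1.        ]] [[-0.83171474 -0.55514887 -0.00776698]
 [-0.34001523  0.52036458 -0.78333284]
 [ 0.438908   -0.64886858 -0.62155396]] [0.37241123 0.21944902 0.64667067]
top [[583.44431729   0.         316.69815525]
 [  0.         583.44431729 240.45018733]
 [  0.           0.           1.        ]] [[-0.02563468 -0.99934314 -0.02561528]
 [-0.99124657  0.02872994 -0.12885975]
 [ 0.12951103  0.02208778 -0.99133194]] [-0.02687793  0.48637363  0.84266688]
wrist [[422.86479092   0.         320.12102603]
 [  0.         422.86479092 238.11571138]
 [  0.           0.           1.        ]] [[ 3.58025607e-01 -9.33711650e-01 -4.69116668e-04]
 [-9.04787194e-01 -3.47058712e-01  2.46800291e-01]
 [-2.30603117e-01 -8.79363731e-02 -9.69066250e-01]] [-0.52516337 -0.03059018  0.38977519]
```

View pics/top0.png

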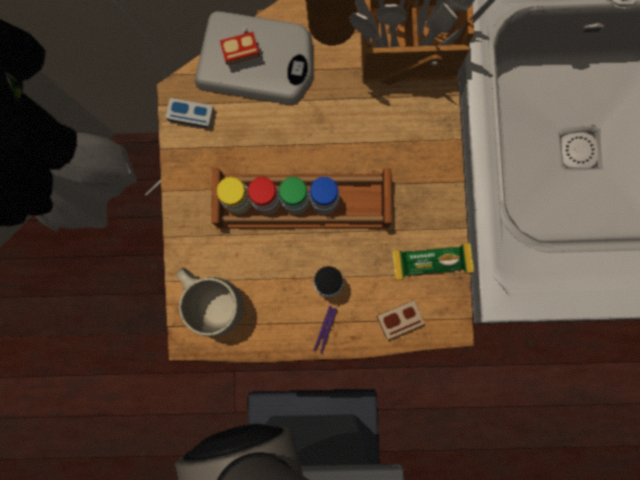

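View pics/scene0.png

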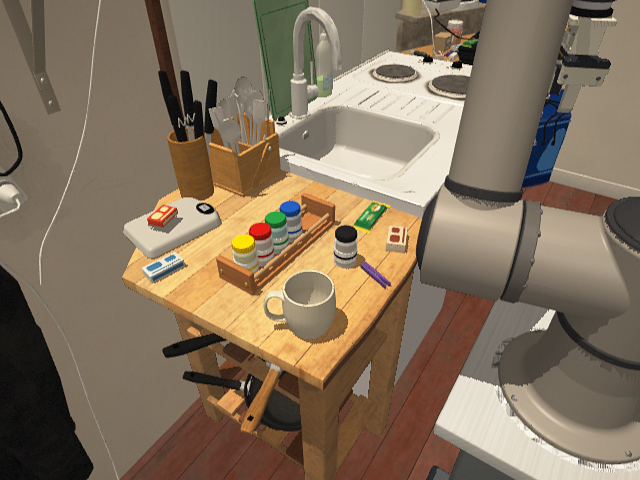

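Yellow is the leftmost jar, at top-view (231,190). Red, green and blue follow at about (262,191), (293,193) and (324,193). Black stands at (329,281). So three jars have to slide.

```bash
cat > h.py <<'E'
import numpy as np, cv2
from cell import robot, read_camera
def ray(d,uv,z):
    R,t,K=d["R"],np.array(d["t"]),d["intrinsics"]
    C=-R.T@t; v=R.T@np.linalg.inv(K)@np.array([uv[0],uv[1],1.]); return C+v*(z-C[2])/v[2]
def proj(d,X):
    c=d["R"]@np.array(X)+d["t"]; p=d["intrinsics"]@c; return p[:2]/p[2]
H={"yellow":(20,35),"red":(0,6),"green":(45,85),"blue":(100,130)}
def caps(d,roi,lo=110):
    hsv=cv2.cvtColor(d["frame"],cv2.COLOR_RGB2HSV); out={}
    for n,(a,b) in H.items():
        m=cv2.inRange(hsv,(a,150,lo),(b,255,255))
        if n=="red": m|=cv2.inRange(hsv,(174,150,lo),(180,255,255))
        k=np.zeros_like(m); x0,y0,x1,y1=roi; k[y0:y1,x0:x1]=m[y0:y1,x0:x1]
        cs,_=cv2.findContours(k,cv2.RETR_EXTERNAL,cv2.CHAIN_APPROX_NONE)
        c=max(cs,key=cv2.contourArea); M=cv2.moments(c)
        out[n]=(M["m10"]/M["m00"],M["m01"]/M["m00"],M["m00"],cv2.boundingRect(c))
    return out
E
python3 - <<'E'
from h import *
d=read_camera("top"); print("C",-d["R"].T@d["t"])
for n,c in caps(d,(200,160,400,240)).items(): print(n,np.round(c[:3],1),c[3],ray(d,c[:2],.085).round(4), "exp area", np.pi*(20*583/760/1)**2/1)
f=d["frame"]
m=cv2.inRange(cv2.cvtColor(f,cv2.COLOR_RGB2GRAY),0,38); k=0*m;k[255:310,300:360]=m[255:310,300:360]
cs,_=cv2.findContours(k,cv2.RETR_EXTERNAL,cv2.CHAIN_APPROX_NONE);c=max(cs,key=cv2.contourArea)
print(cv2.minEnclosingCircle(c),cv2.boundingRect(c)); e=cv2.fitEllipse(c);print(e, ray(d,e[0],.075), ray(d,e[0],.068))
cv2.imwrite("pics/z1.png",cv2.resize(f[155:315,200:400],None,fx=4,fy=3.7,interpolation=cv2.INTER_NEAREST)[:,:,::-1])
E
```

```text
C [ 0.37229253 -0.0594464   0.8973481 ]
yellow [230.1 190.1 575. ] (217, 177, 28, 28) [0.5544 0.0802 0.085 ] exp area 739.4686879750564
red [261.  189.8 539. ] (248, 177, 27, 27) [0.5534 0.0361 0.085 ] exp area 739.4686879750564
green [292.6 190.2 404. ] (280, 178, 25, 25) [ 0.5515 -0.0089  0.085 ] exp area 739.4686879750564
blue [323.4 190.  478. ] (311, 178, 26, 25) [ 0.5504 -0.0527  0.085 ] exp area 739.4686879750564
((328.48199462890625, 280.1216125488281), 13.64798641204834) (315, 267, 28, 27)
((328.46484375, 280.29510498046875), (25.479694366455078, 26.22112274169922), 151.795166015625) [ 0.42266918 -0.05624507  0.075     ] [ 0.42309799 -0.05621782  0.068     ]
```

View pics/z1.png

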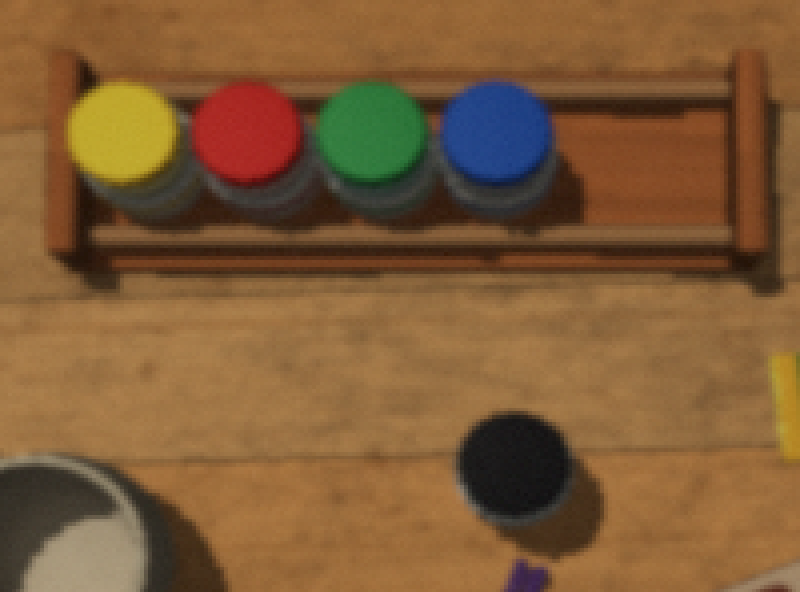

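```bash
python3 - <<'E'
from h import *
d=read_camera("top")
P=lambda x,y:(200+x/4-.4,155+y/3.7-.4)
L=ray(d,P(64,152),.05);R=ray(d,P(751,152),.05)
print(L,R,np.linalg.norm(L-R),(L+R)/2, np.arctan2(-(L-R)[0],(L-R)[1]))
for n,c in [("pl",[(48,52),(80,52),(82,252),(48,250)]),("pr",[(733,50),(765,50),(768,250),(736,252)])]:
    print(n,[ray(d,P(*p),.05)[:2].round(4) for p in c])
for zz in [(100,90),(700,90),(100,235),(700,235)]: print(ray(d,P(*zz),.0285).round(4))
# scene check of caps: 
s=read_camera("scene")
for X in [(.554,.080,.085),(.5534,.036,.085),(.5515,-.0089,.085),(.5504,-.0527,.085),(.4227,-.0562,.075)]: print(proj(s,X))
cv2.imwrite("pics/s1.png",cv2.resize(s["frame"][190:300,200:400],None,fx=4,fy=4,interpolation=cv2.INTER_NEAREST)[:,:,::-1])
E
```

```text
[0.55443552 0.10798202 0.05      ] [ 0.54654595 -0.14648516  0.05      ] 0.2545894623124502 [ 0.55049074 -0.01925157  0.05      ] -0.030994362622838667
pl [array([0.5958, 0.1139]), array([0.5954, 0.1018]), array([0.5135, 0.1014]), array([0.5147, 0.114 ])]
pr [array([ 0.5884, -0.1415]), array([ 0.588 , -0.1534]), array([ 0.5068, -0.1511]), array([ 0.5064, -0.1393])]
[0.5847 0.0983 0.0285]
[ 0.5775 -0.1305  0.0285]
[0.524  0.0986 0.0285]
[ 0.5172 -0.1281  0.0285]
[242.82764594 241.53426379]
[259.11172792 228.98552457]
[275.13863339 217.26668126]
[289.45731876 206.45090572]
[346.42438518 231.4090945 ]
```

View pics/s1.png

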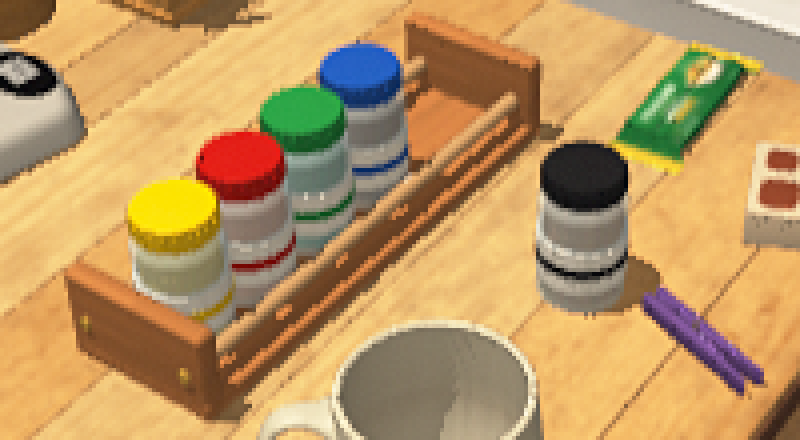

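```bash
cat >> h.py <<'E'
from scipy.spatial.transform import Rotation as Ro
def go(X,yaw):
    s=robot.observe(); A=Ro.from_euler("xyz",s["tool_rot"]); B=Ro.from_euler("xyz",[np.pi,0,yaw])
    print("pos",s["tool_pos"].round(4),"rot",s["tool_rot"].round(4),"F",s["contact_force"].round(1),"open",round(s["opening"],4),"t",s["time"])
    print("shift cm",(A.inv().apply(np.array(X)-s["tool_pos"])*100).round(2),"turn",np.degrees((A.inv()*B).as_rotvec()).round(2))
E
python3 -m crank '[[53,-36,0,0,0,-67.2,1],[53,-36,0,0,0,-67.2,1],[53,-36,0,0,0,-67.2,1],[53,-36,0,0,0,-67.2,1],[53,-36,0,0,0,-67.2,1]]' 10
python3 -c "
from h import *
go([.553,.036,.2],1.54)"
```

```text
time: 0.92
tool_pos: [0.3675, -0.2318, 0.2199]
tool_rot: [3.141, 0.0, 1.31]
contact_force: [0.2, 0.2, -0.9]
opening: 0.0921
pos [ 0.3675 -0.2318  0.2199] rot [3.1408e+00 4.0000e-04 1.3100e+00] F [ 0.2  0.2 -0.9] open 0.0921 t 0.925
shift cm [30.66 11.01  1.99] turn [  0.04   0.03 -13.18]
```

```bash

python3 -m crank '[[30.7,11,2,0,0,-13.2,1],[30.7,11,2,0,0,-13.2,1],[30.7,11,2,0,0,-13.2,1],[30.7,11,2,0,0,-13.2,1],[30.7,11,2,0,0,-13.2,1]]'
python3 -m crank '[[0,0,0,0,0,0,1],[0,0,0,0,0,0,1]]'
python3 -c "
from h import *
go([.553,.036,.12],1.54)"
```

```text
time: 1.55
tool_pos: [0.5465, 0.024, 0.2005]
tool_rot: [3.141, 0.0, 1.535]
contact_force: [1.5, -0.8, 1.0]
opening: 0.0918
time: 1.8
tool_pos: [0.5451, 0.022, 0.2002]
tool_rot: [-3.141, 0.0, 1.535]
contact_force: [-0.2, 0.3, 1.0]
opening: 0.092
pos [0.5451 0.022  0.2002] rot [-3.1406e+00  5.0000e-04  1.5355e+00] F [-0.2  0.3  1. ] open 0.092 t 1.8
shift cm [1.43 0.75 8.02] turn [-0.06  0.03 -0.26]
```

```bash

python3 -m crank '[[1.4,0.8,4,0,0,-0.3,1],[1.4,0.8,8,0,0,-0.3,1],[1.4,0.8,8,0,0,-0.3,1],[1.4,0.8,8,0,0,-0.3,1]]'
python3 - <<'E'
from h import *
go([.553,.036,.052],1.54)
w=read_camera("wrist"); cv2.imwrite("pics/w2.png",w["frame"][:,:,::-1])
d=read_camera("top"); cv2.imwrite("pics/t2.png",d["frame"][:,:,::-1])
p=robot.observe()["tool_pos"]
print(proj(w,[.5525,.036,.085]),proj(w,[p[0],p[1],.085]))
E
```

```text
time: 2.3
tool_pos: [0.5546, 0.0347, 0.1223]
tool_rot: [3.139, 0.0, 1.538]
contact_force: [0.1, 0.6, 0.4]
opening: 0.0916
pos [0.5546 0.0347 0.1223] rot [3.1394e+00 3.0000e-04 1.5383e+00] F [0.1 0.6 0.4] open 0.0916 t 2.3
shift cm [ 0.13 -0.18  7.03] turn [ 0.13  0.02 -0.1 ]
[314.87279649 261.92651104] [320.04398053 263.55553262]
```

View pics/w2.png

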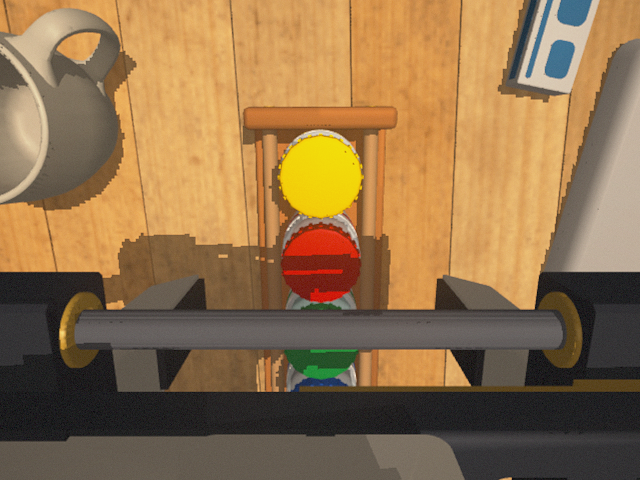

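```bash

python3 -m crank '[[0.1,0,3,0,0,0,1],[0.1,0,5.5,0,0,0,1],[0.1,0,7,0,0,0,1],[0.1,0,7,0,0,0,1]]'
python3 -m crank '[[0,0,0,0,0,0,0.6],[0,0,0,0,0,0,0.6]]' 6
python3 - <<'E'
from h import *
go([.553,.036,.052],1.54)
E
```

```text
time: 2.9
tool_pos: [0.5539, 0.0367, 0.0506]
tool_rot: [-3.141, 0.0, 1.54]
contact_force: [-0.1, -0.2, 0.9]
opening: 0.0915
time: 3.15
tool_pos: [0.5547, 0.0367, 0.0516]
tool_rot: [3.14, 0.0, 1.54]
contact_force: [-0.4, -0.4, -0.7]
opening: 0.0766
pos [0.5547 0.0367 0.0516] rot [3.1396e+00 2.0000e-04 1.5399e+00] F [-0.4 -0.4 -0.7] open 0.0766 t 3.15
shift cm [-0.08 -0.17 -0.04] turn [ 0.11  0.01 -0.  ]
```

```bash

python3 -m crank '[[0,0,0,0,0,0,0.53],[0,0,0,0,0,0,0.53],[0,0,0,0,0,0,0.45],[0,0,0,0,0,0,0.45],[0,0,0,0,0,0,0.45]]' 6
python3 - <<'E'
from h import *
go([.553,.036,.052],1.54)
d=read_camera("top"); cv2.imwrite("pics/t3.png",d["frame"][120:320,180:440][:,:,::-1])
d=read_camera("scene"); cv2.imwrite("pics/s3.png",cv2.resize(d["frame"][150:320,180:400],None,fx=3,fy=3)[:,:,::-1])
E
```

```text
time: 3.78
tool_pos: [0.5543, 0.0367, 0.0507]
tool_rot: [3.141, 0.0, 1.54]
contact_force: [1.1, -0.5, 1.6]
opening: 0.0441
pos [0.5543 0.0367 0.0507] rot [3.1410e+00 1.0000e-04 1.5399e+00] F [ 1.1 -0.5  1.6] open 0.0441 t 3.775
shift cm [-0.08 -0.12 -0.13] turn [ 0.03  0.01 -0.  ]
```

View pics/s3.png

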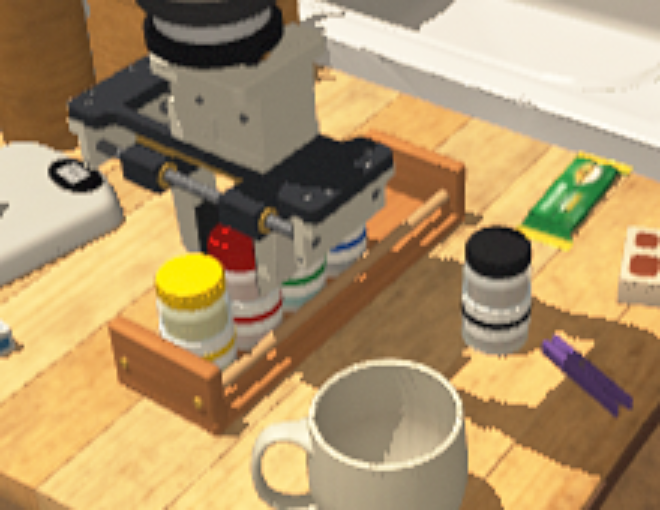

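```bash

python3 -m crank '[[-0.2,0,0,0,0,0,0.45],[-0.4,0,0,0,0,0,0.45],[-0.7,0,0,0,0,0,0.45],[-1.0,0,0,0,0,0,0.45],[-1.3,0,0,0,0,0,0.45]]'
python3 -m crank '[[-0.3,0,0,0,0,0,0.45],[-0.6,0,0,0,0,0,0.45],[-0.9,0,0,0,0,0,0.45],[-1.2,0,0,0,0,0,0.45],[-1.5,0,0,0,0,0,0.45]]'
python3 - <<'E'
from h import *
go([.553,.036,.052],1.54)
d=read_camera("scene"); cv2.imwrite("pics/s4.png",cv2.resize(d["frame"][150:320,180:400],None,fx=3,fy=3)[:,:,::-1])
E
```

```text
time: 4.5
tool_pos: [0.5535, 0.0238, 0.0506]
tool_rot: [-3.141, -0.0, 1.54]
contact_force: [0.5, 2.4, -0.0]
opening: 0.044
time: 5.12
tool_pos: [0.553, 0.0086, 0.0505]
tool_rot: [-3.141, 0.0, 1.54]
contact_force: [0.7, 7.0, 6.8]
opening: 0.0439
pos [0.553  0.0086 0.0505] rot [-3.1412  0.      1.5399] F [0.7 7.  6.8] open 0.0439 t 5.125
shift cm [ 2.74 -0.08 -0.15] turn [-0.02  0.   -0.01]
```

View pics/s4.png

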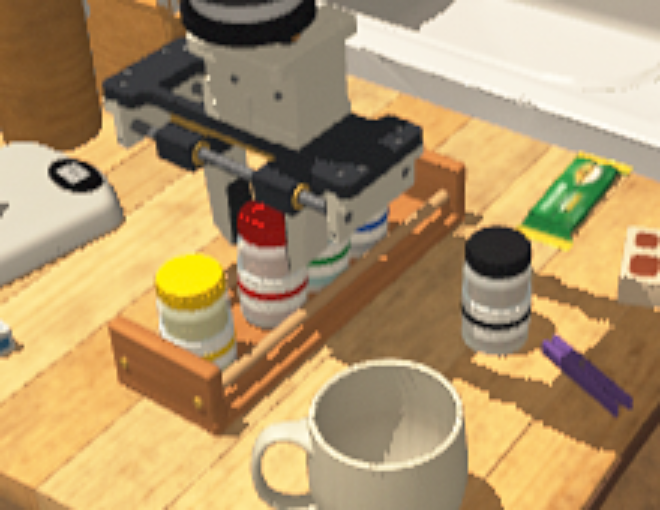

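```bash

python3 - <<'E'
from h import *
d=read_camera("scene"); cv2.imwrite("pics/s5.png",cv2.resize(d["frame"][200:285,220:330],None,fx=7,fy=7,interpolation=cv2.INTER_CUBIC)[:,:,::-1])
w=read_camera("wrist"); cv2.imwrite("pics/w5.png",w["frame"][:,:,::-1])
print(robot.observe()["contact_force"])
E
```

```text
[-0.82253055  4.10380297  3.25918395]
```

View pics/s5.png

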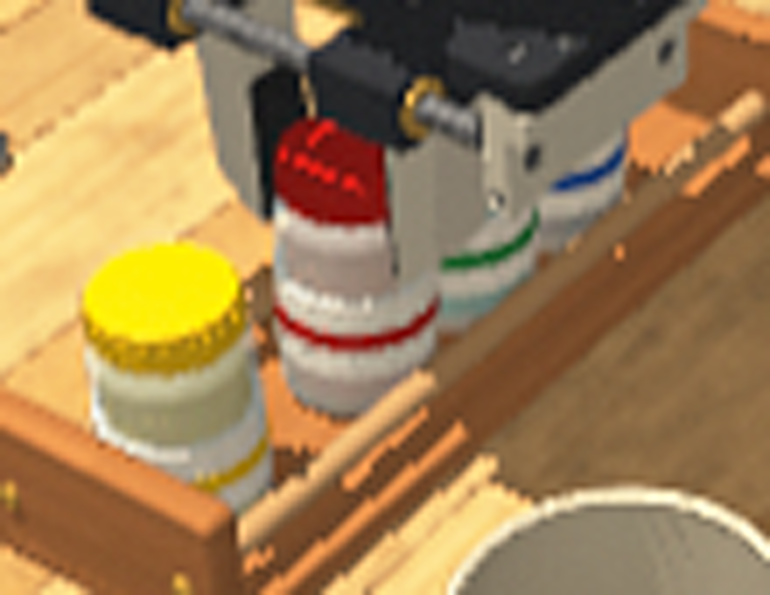

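View pics/w5.png

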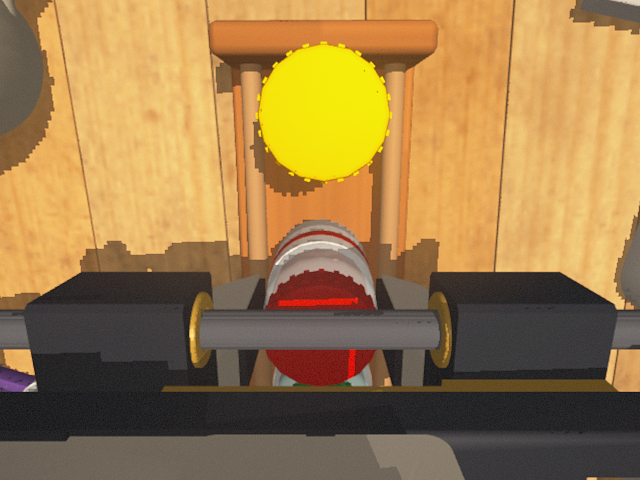

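```bash

python3 - <<'E'
from h import *
w=read_camera("wrist");s=read_camera("scene"); p=robot.observe()["tool_pos"]; print(p, robot.observe()["contact_force"])
for z in (.085,.071,.0): 
  for X in ([p[0],p[1],max(z,.01)],[p[0],p[1]+.022,max(z,.01)]): print(z,proj(w,X).round(1),(proj(s,X)-[220,200])*7)
# yellow compare
for z in (.085,.01): print(z,proj(w,[.5545,.0805,z]).round(1),(proj(s,[.5545,.0805,z])-[220,200])*7)
E
```

```text
[0.55300329 0.00853455 0.05054153] [-0.00890782  2.23735397  3.15546449]
0.085 [319.  329.2] [341.0668384  151.12527188]
0.085 [316.8 267.6] [288.34336478 192.81768586]
0.071 [319.1 312. ] [345.08403558 193.04376335]
0.071 [317.1 255.3] [292.98584008 235.02159167]
0.0 [319.4 262.2] [361.65781972 365.9872358 ]
0.0 [318.  220.1] [312.12157444 408.98110202]
0.085 [316.2 107.6] [156.96806914 291.10130909]
0.01 [317.7 115.8] [189.01899586 510.01196374]
```

```bash

python3 -m crank '[[-0.2,0,0,0,0,0,0.45],[-0.5,0,0,0,0,0,0.45],[-0.8,0,0,0,0,0,0.45],[-1.1,0,0,0,0,0,0.45],[-1.4,0,0,0,0,0,0.45]]'
python3 -m crank '[[-0.3,0,0,0,0,0,0.45],[-0.6,0,0,0,0,0,0.45],[-0.9,0,0,0,0,0,0.45],[-1.2,0,0,0,0,0,0.45],[-1.3,0,0,0,0,0,0.45]]'
python3 -m crank '[[0,0,0,0,0,0,0.45],[0,0,0,0,0,0,0.45]]'
python3 - <<'E'
from h import *
go([.553,.036,.052],1.54)
d=read_camera("scene"); cv2.imwrite("pics/s6.png",cv2.resize(d["frame"][180:290,210:350],None,fx=5,fy=5)[:,:,::-1])
E
```

```text
time: 6.0
tool_pos: [0.5527, -0.0054, 0.0505]
tool_rot: [-3.142, 0.0, 1.54]
contact_force: [1.2, 4.9, 3.4]
opening: 0.044
time: 6.62
tool_pos: [0.5524, -0.0183, 0.0507]
tool_rot: [3.141, -0.0, 1.54]
contact_force: [-0.0, 4.1, 2.3]
opening: 0.0436
time: 6.88
tool_pos: [0.5524, -0.0183, 0.0506]
tool_rot: [3.141, 0.0, 1.54]
contact_force: [0.9, 3.1, 3.9]
opening: 0.0436
pos [ 0.5524 -0.0183  0.0506] rot [3.1414e+00 3.0000e-04 1.5400e+00] F [0.9 3.1 3.9] open 0.0436 t 6.875
shift cm [ 5.43 -0.1  -0.14] turn [ 0.01  0.02 -0.  ]
```

View pics/s6.png

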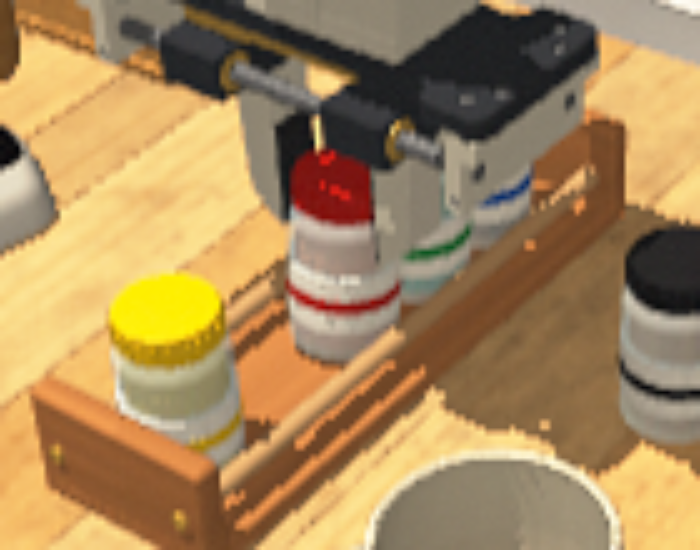

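```bash

python3 -m crank '[[0,0,0,0,0,0,0.52],[0,0,0,0,0,0,0.6],[0,0,0,0,0,0,0.75],[0,0,0,0,0,0,1],[0,0,0,0,0,0,1]]'
python3 -m crank '[[0,0,-2,0,0,0,1],[0,0,-6,0,0,0,1],[0,0,-10,0,0,0,1],[0,0,-10,0,0,0,1]]'
python3 - <<'E'
from h import *
go([.4235,-.0565,.15],1.54)
d=read_camera("scene"); cv2.imwrite("pics/s7.png",cv2.resize(d["frame"][180:290,210:350],None,fx=5,fy=5)[:,:,::-1])
w=read_camera("wrist"); cv2.imwrite("pics/w7.png",w["frame"][:,:,::-1])
E
```

```text
time: 7.55
tool_pos: [0.5523, -0.0183, 0.0505]
tool_rot: [-3.141, 0.0, 1.54]
contact_force: [0.2, -0.5, -0.4]
opening: 0.0805
time: 8.05
tool_pos: [0.5542, -0.0185, 0.1538]
tool_rot: [3.135, 0.001, 1.54]
contact_force: [-0.4, -0.4, -0.4]
opening: 0.0919
pos [ 0.5542 -0.0185  0.1538] rot [3.1348e+00 1.1000e-03 1.5400e+00] F [-0.4 -0.4 -0.4] open 0.0919 t 8.05
shift cm [ -4.2  -12.95   0.3 ] turn [0.39 0.06 0.  ]
```

View pics/s7.png

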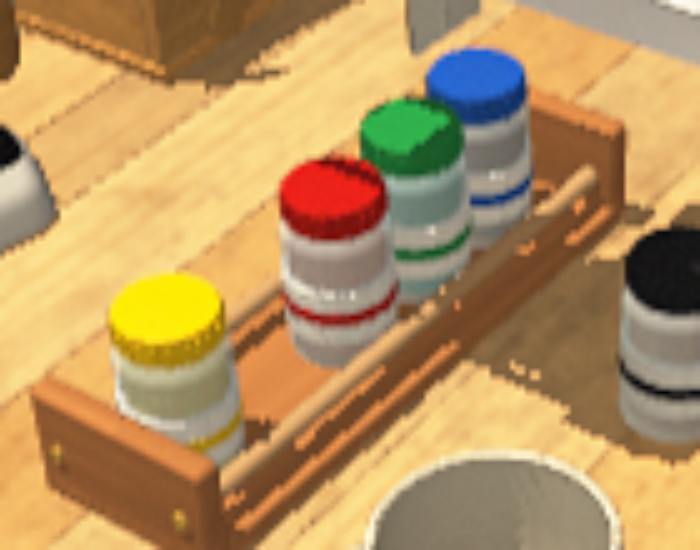

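View pics/w7.png

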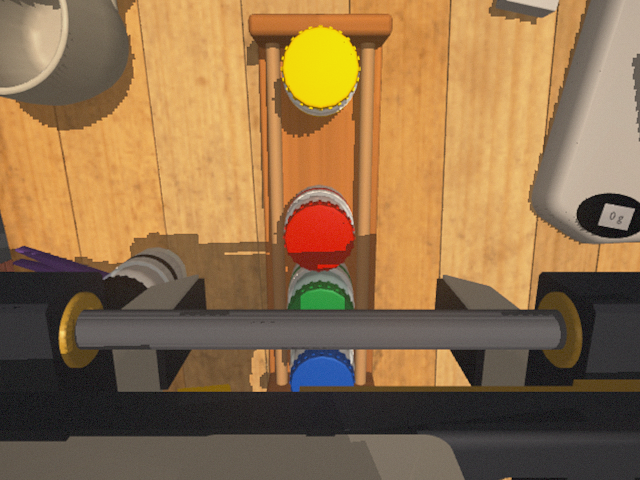

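The three jars have slid and still stand upright: red is at wrist (320,235), the rack centre line is at column 320, and there is a clear gap below yellow (320,67). Next I move to the black jar.

```bash

python3 -m crank '[[-4.1,-13,0.5,0,0,0,1],[-4.1,-13,0.5,0,0,0,1],[-4.1,-13,0.5,0,0,0,1],[-4.1,-13,2.5,0,0,0,1],[-4.1,-13,2.5,0,0,0,1]]'
python3 -m crank '[[0,0,0,0,0,0,1],[0,0,0,0,0,0,1]]'
python3 - <<'E'
from h import *
go([.423,-.0565,.043],1.54)
w=read_camera("wrist"); cv2.imwrite("pics/w8.png",w["frame"][:,:,::-1])
p=robot.observe()["tool_pos"]; print(proj(w,[p[0],p[1],.075]),proj(w,[p[0],p[1]+.02,.075]),proj(w,[p[0]+.02,p[1],.075]))
E
```

```text
time: 8.78
tool_pos: [0.4204, -0.0549, 0.1242]
tool_rot: [-3.138, -0.001, 1.54]
contact_force: [0.3, 0.3, -0.3]
opening: 0.092
time: 9.02
tool_pos: [0.4216, -0.0551, 0.1258]
tool_rot: [3.141, 0.0, 1.54]
contact_force: [-0.2, -0.2, 0.1]
opening: 0.0922
pos [ 0.4216 -0.0551  0.1258] rot [3.1411e+00 2.0000e-04 1.5403e+00] F [-0.2 -0.2  0.1] open 0.0922 t 9.025
shift cm [-0.13  0.14  8.28] turn [0.03 0.01 0.01]
[319.20529172 256.51519953] [317.99380135 219.91148077] [356.59857528 255.39354889]
```

View pics/w8.png

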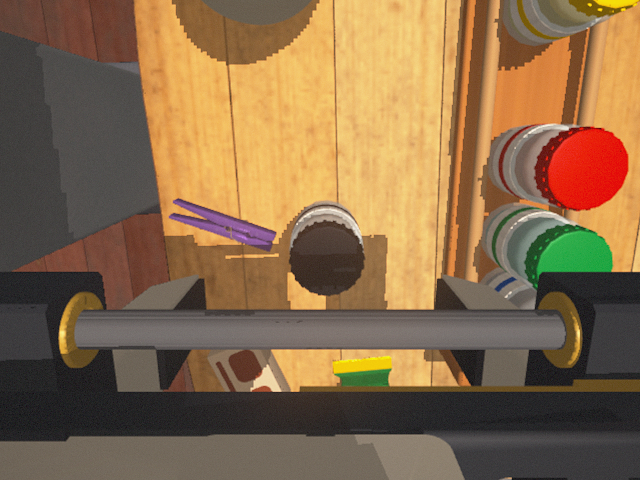

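```bash

python3 -m crank '[[0,0.35,3,0,0,0,1],[0,0.35,6,0,0,0,1],[0,0.35,8.2,0,0,0,1],[0,0.35,8.2,0,0,0,0.6],[0,0.35,8.2,0,0,0,0.6]]'
python3 -m crank '[[0,0,0,0,0,0,0.54],[0,0,0,0,0,0,0.54],[0,0,0,0,0,0,0.42],[0,0,0,0,0,0,0.42],[0,0,0,0,0,0,0.42]]' 6
python3 -m crank '[[0,0,0,0,0,0,0.42],[0,0,0,0,0,0,0.42]]' 12
python3 - <<'E'
from h import *
go([.423,-.0565,.16],1.54)
d=read_camera("scene"); cv2.imwrite("pics/s9.png",cv2.resize(d["frame"][150:320,240:440],None,fx=3.5,fy=3.5)[:,:,::-1])
E
```

```text
time: 9.7
tool_pos: [0.4253, -0.0554, 0.0444]
tool_rot: [3.14, 0.0, 1.54]
contact_force: [0.9, -0.0, -0.2]
opening: 0.0762
time: 10.32
tool_pos: [0.4249, -0.0554, 0.0438]
tool_rot: [3.141, 0.0, 1.54]
contact_force: [0.7, -0.8, 3.3]
opening: 0.0433
time: 10.58
tool_pos: [0.4249, -0.0554, 0.0438]
tool_rot: [3.141, 0.0, 1.54]
contact_force: [0.6, 0.1, 5.1]
opening: 0.0432
pos [ 0.4249 -0.0554  0.0438] rot [3.1409e+00 3.0000e-04 1.5399e+00] F [0.6 0.1 5.1] open 0.0432 t 10.575
shift cm [ -0.12  -0.18 -11.62] turn [ 0.04  0.01 -0.  ]
```

View pics/s9.png

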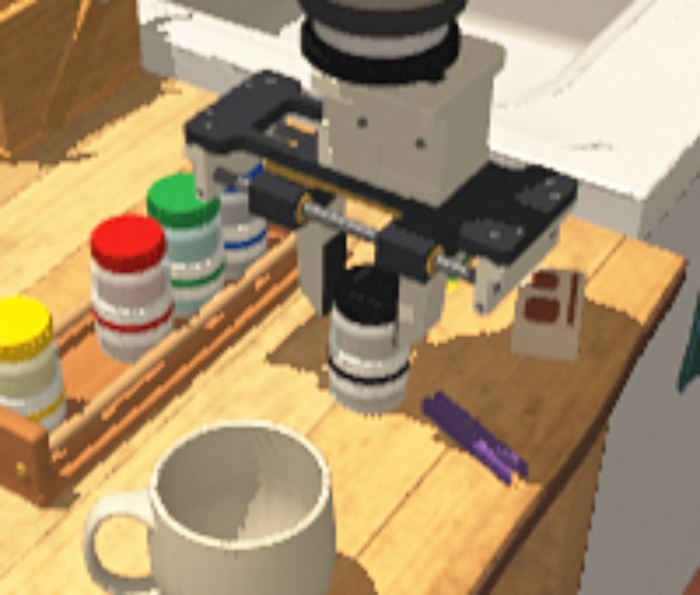

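```bash

python3 -m crank '[[0,0,-1,0,0,0,0.42],[0,0,-4,0,0,0,0.42],[0,0,-8,0,0,0,0.42],[0,0,-12,0,0,0,0.42],[0,0,-12.5,0,0,0,0.42]]'
python3 -m crank '[[4,6,0,0,0,0,0.42],[8.3,12.5,0,0,0,0,0.42],[8.3,12.5,0,0,0,0,0.42],[8.3,12.5,0,0,0,0,0.42],[8.3,12.5,0,0,0,0,0.42]]'
python3 - <<'E'
from h import *
go([.553,.030,.16],1.54)
w=read_camera("wrist"); cv2.imwrite("pics/w10.png",w["frame"][:,:,::-1])
d=read_camera("scene"); cv2.imwrite("pics/s10.png",d["frame"][:,:,::-1])
d=read_camera("top"); cv2.imwrite("pics/t10.png",cv2.resize(d["frame"][140:260,190:410],None,fx=3.5,fy=3.5)[:,:,::-1])
E
```

```text
time: 11.25
tool_pos: [0.4256, -0.0556, 0.171]
tool_rot: [3.137, 0.001, 1.54]
contact_force: [-0.4, 1.4, -1.7]
opening: 0.0434
time: 11.88
tool_pos: [0.5506, 0.0235, 0.1674]
tool_rot: [-3.138, 0.0, 1.54]
contact_force: [1.0, 0.2, -0.4]
opening: 0.0435
pos [0.5506 0.0235 0.1674] rot [-3.1385e+00  2.0000e-04  1.5399e+00] F [ 1.   0.2 -0.4] open 0.0435 t 11.875
shift cm [0.66 0.22 0.74] turn [-0.18  0.01 -0.01]
```

View pics/w10.png

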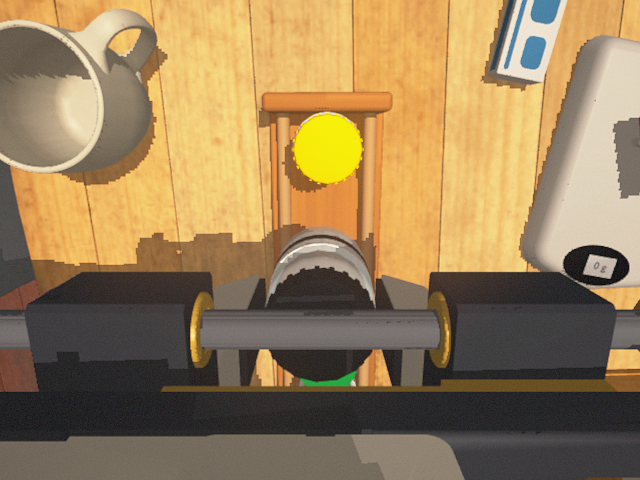

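View pics/s10.png

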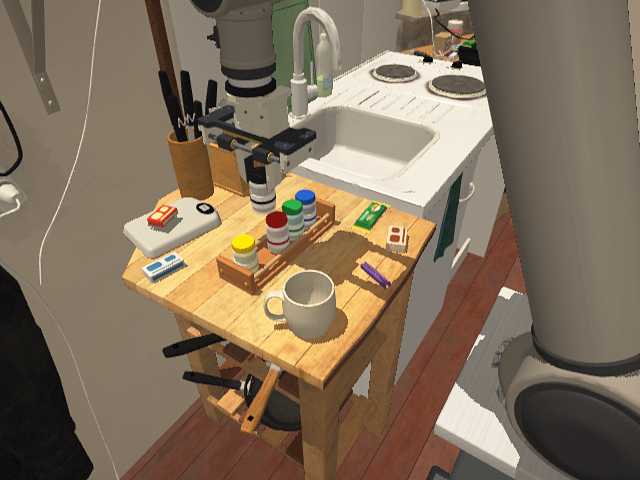

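View pics/t10.png

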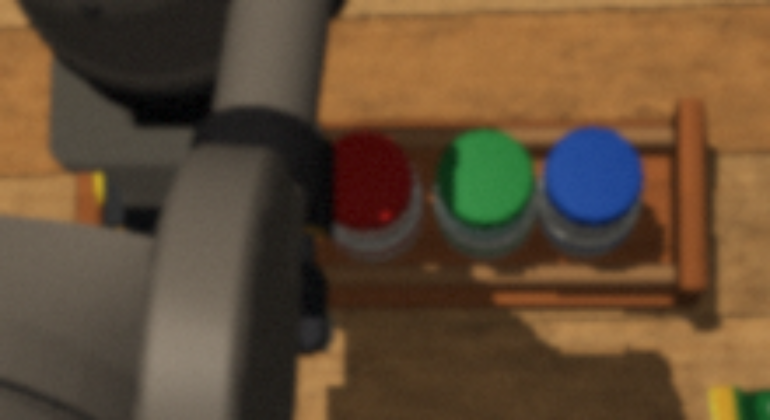

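```bash

python3 -m crank '[[0.6,0.2,0,0,0,0,0.42],[0.6,0.2,0,0,0,0,0.42],[0.6,0.2,0,0,0,0,0.42]]'
python3 - <<'E'
from h import *
go([.553,.030,.16],1.54)
w=read_camera("wrist"); cv2.imwrite("pics/w11.png",w["frame"][:,:,::-1])
hsv=cv2.cvtColor(w["frame"],cv2.COLOR_RGB2HSV)
m=cv2.inRange(hsv,(22,150,120),(34,255,255)); cs,_=cv2.findContours(m[:250,250:400],0,1); c=max(cs,key=cv2.contourArea)
(u,v),r=cv2.minEnclosingCircle(c); print("yellow",u+250,v,r,ray(w,(u+250,v),.085))
p=robot.observe()["tool_pos"]
for y in (.06,.09,.0): print(y,proj(w,[p[0],y,.0285]),proj(w,[p[0]+.0305,y,.0285]),proj(w,[p[0]-.0305,y,.0285]))
for z in (.031+.085,.041): print(proj(w,[p[0],p[1],p[2]+z-.085]))
for z in (.071,.0): print("jar",proj(w,[p[0],p[1]+.022,p[2]-.0438+z]),proj(w,[p[0],p[1],p[2]-.0438+z]))
d=read_camera("top"); 
print("red",ray(d,(294.3,191.2),.085),"green",ray(d,(190+486/3.5,140+178/3.5),.085),"blue",ray(d,(190+594/3.5,140+175/3.5),.085))
E
```

```text
time: 12.4
tool_pos: [0.5542, 0.0298, 0.1687]
tool_rot: [3.141, 0.0, 1.54]
contact_force: [-1.0, 0.3, -2.0]
opening: 0.0431
pos [0.5542 0.0298 0.1687] rot [3.1415e+00 2.0000e-04 1.5400e+00] F [-1.   0.3 -2. ] open 0.0431 t 12.4
shift cm [ 0.02 -0.12  0.87] turn [0.01 0.01 0.  ]
yellow 320.84883880615234 159.593017578125 35.603248596191406 [0.55656659 0.07864346 0.085     ]
0.06 [318.2819711  180.59359041] [360.54315346 179.26316505] [276.0864375  181.92194907]
0.09 [316.89928631 137.91242169] [360.21373822 136.5147731 ] [273.65379531 139.30784507]
0.0 [320.85491723 260.01613703] [361.15610635 258.80638984] [280.61343022 261.2240921 ]
[319.0266522  324.79692858]
[319.38997811 260.35636516]
jar [317.00229221 261.05602522] [319.05349137 320.03665382]
jar [318.00611551 218.93675162] [319.38932925 260.47144889]
red [ 0.54991882 -0.01132037  0.085     ] green [ 0.54888279 -0.06042412  0.085     ] blue [ 0.54875635 -0.10417656  0.085     ]
```

View pics/w11.png

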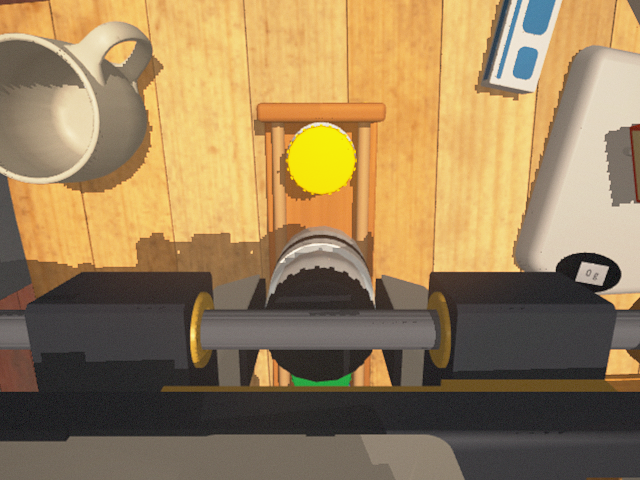

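The wrist view shows black held at about (320,325). Red's cap in the top view puts it near y=-0.011, so it slid only about 47 mm. It must have pivoted in the light grip and rocked back. That leaves a gap of about 47 mm, which is too tight for a safe insertion. I'll set black back on the worktop and push red a little further with the closed fingers.

```bash

python3 - <<'E'
from h import *
d=read_camera("scene"); cv2.imwrite("pics/s12.png",cv2.resize(d["frame"][150:280,200:340],None,fx=4.5,fy=4.5,interpolation=cv2.INTER_CUBIC)[:,:,::-1])
go([.425,-.0554,.0450],1.54)
E
```

```text
pos [0.5543 0.0297 0.1686] rot [3.1416e+00 2.0000e-04 1.5399e+00] F [-0.3  0.5 -1.8] open 0.0434 t 12.55
shift cm [ -8.9  -12.66  12.36] turn [ 0.    0.01 -0.  ]
```

View pics/s12.png

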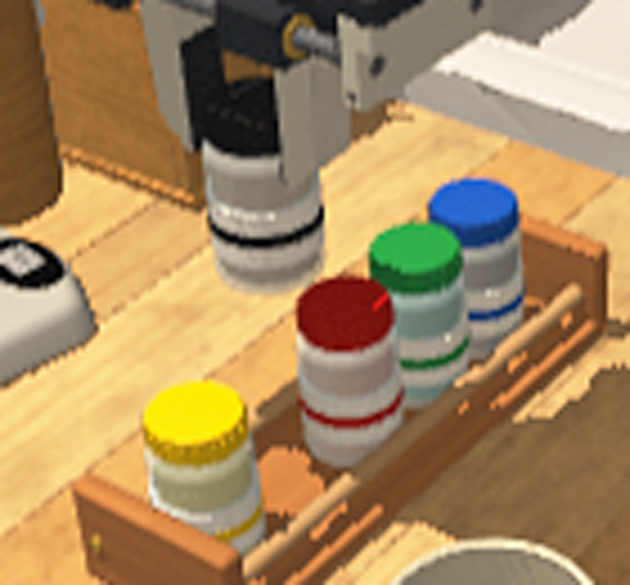

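```bash

python3 -m crank '[[-4,-6,0,0,0,0,0.42],[-8.9,-12.6,0,0,0,0,0.42],[-8.9,-12.6,3,0,0,0,0.42],[-8.9,-12.6,7,0,0,0,0.42],[-8.9,-12.6,10.5,0,0,0,0.42]]'
python3 -m crank '[[0,0,0,0,0,0,0.42]]'
python3 -c "
from h import *
go([.425,-.0554,.044],1.54)"
```

```text
time: 13.18
tool_pos: [0.4256, -0.0558, 0.063]
tool_rot: [3.14, 0.0, 1.539]
contact_force: [0.6, -0.5, -1.2]
opening: 0.0434
time: 13.3
tool_pos: [0.424, -0.0549, 0.0621]
tool_rot: [-3.137, -0.001, 1.54]
contact_force: [-0.2, 0.6, -1.0]
opening: 0.0434
pos [ 0.424  -0.0549  0.0621] rot [-3.1368e+00 -1.3000e-03  1.5396e+00] F [-0.2  0.6 -1. ] open 0.0434 t 13.3
shift cm [-0.04  0.11  1.81] turn [-0.28 -0.07 -0.02]
```

```bash

python3 -m crank '[[0,0,0.8,0,0,0,0.42],[0,0,1.2,0,0,0,0.42],[0,0,1.5,0,0,0,0.42],[0,0,1.7,0,0,0,0.42],[0,0,1.7,0,0,0,0.42]]'
python3 -c "
from h import *
go([.425,-.0554,.044],1.54)"
```

```text
time: 13.92
tool_pos: [0.4256, -0.0553, 0.0466]
tool_rot: [3.141, 0.0, 1.54]
contact_force: [0.3, 0.7, -0.9]
opening: 0.0432
pos [ 0.4256 -0.0553  0.0466] rot [3.1415e+00 1.0000e-04 1.5400e+00] F [ 0.3  0.7 -0.9] open 0.0432 t 13.925
shift cm [-0.01 -0.06  0.26] turn [0.01 0.01 0.  ]
```

```bash

python3 -m crank '[[0,0,0.1,0,0,0,0.42],[0,0,0.2,0,0,0,0.42],[0,0,0.2,0,0,0,0.42]]'
python3 -m crank '[[0,0,0.05,0,0,0,0.42],[0,0,0.1,0,0,0,0.48],[0,0,0.1,0,0,0,0.55],[0,0,0.1,0,0,0,0.7],[0,0,0.1,0,0,0,1]]'
python3 -m crank '[[0,0,-1,0,0,0,1],[0,0,-5,0,0,0,1],[0,0,-10,0,0,0,1],[0,0,-10.5,0,0,0,1]]'
python3 - <<'E'
from h import *
d=read_camera("scene"); cv2.imwrite("pics/s13.png",cv2.resize(d["frame"][180:300,210:400],None,fx=4,fy=4,interpolation=cv2.INTER_CUBIC)[:,:,::-1])
go([.555,.035,.15],1.54)
E
```

```text
time: 14.3
tool_pos: [0.4255, -0.0553, 0.0445]
tool_rot: [-3.141, 0.0, 1.54]
contact_force: [-0.3, 0.5, -1.6]
opening: 0.0436
time: 14.92
tool_pos: [0.4256, -0.0553, 0.0436]
tool_rot: [3.142, 0.0, 1.54]
contact_force: [-0.8, -0.3, 0.4]
opening: 0.066
time: 15.42
tool_pos: [0.4276, -0.0559, 0.1522]
tool_rot: [3.134, 0.002, 1.54]
contact_force: [0.6, -0.5, -0.8]
opening: 0.0913
pos [ 0.4267 -0.0556  0.1509] rot [3.1368e+00 1.4000e-03 1.5400e+00] F [ 1.8 -0.   0.5] open 0.0915 t 15.475
shift cm [ 9.45 12.54  0.14] turn [ 0.27  0.08 -0.  ]
```

View pics/s13.png

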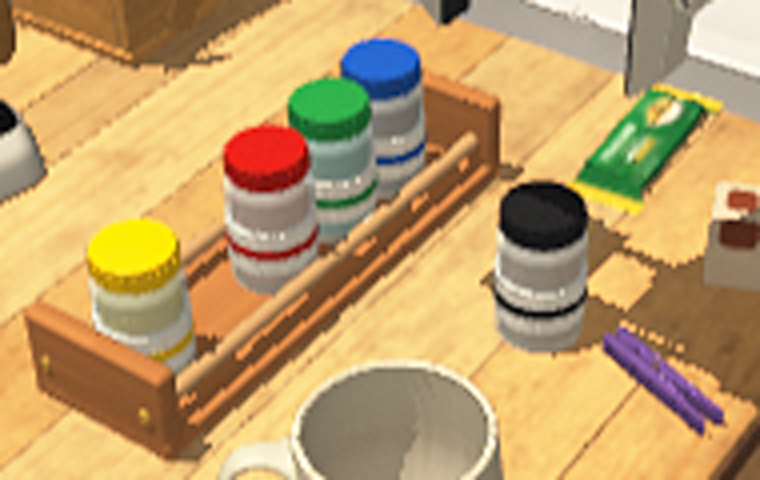

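Black stands safely on the worktop. Now I close the fingers and move over the gap.

```bash

python3 -m crank '[[5,6,0,0,0,0,0.3],[9.4,12.6,0,0,0,0,0],[9.4,12.6,0,0,0,0,0],[9.4,12.6,0,0,0,0,0],[9.4,12.6,0,0,0,0,0]]' 5
python3 -m crank '[[0,0,1.8,0,0,0,0],[0,0,1.8,0,0,0,0],[0,0,1.8,0,0,0,0]]'
python3 - <<'E'
from h import *
w=read_camera("wrist"); cv2.imwrite("pics/w14.png",w["frame"][:,:,::-1])
d=read_camera("scene"); cv2.imwrite("pics/s14.png",cv2.resize(d["frame"][150:290,180:340],None,fx=4,fy=4,interpolation=cv2.INTER_CUBIC)[:,:,::-1])
go([.5545,.034,.05],1.54)
E
```

```text
time: 16.1
tool_pos: [0.553, 0.0345, 0.1473]
tool_rot: [-3.138, 0.0, 1.54]
contact_force: [-0.7, -0.2, 0.1]
opening: 0.0467
time: 16.48
tool_pos: [0.5542, 0.0342, 0.1311]
tool_rot: [3.141, 0.0, 1.539]
contact_force: [1.1, 0.2, 0.5]
opening: 0.0165
pos [0.5546 0.0344 0.1313] rot [3.1405e+00 2.0000e-04 1.5394e+00] F [-0.3  1.1  0.4] open 0.0082 t 16.575
shift cm [-0.04 -0.02  8.13] turn [ 0.06  0.01 -0.03]
```

View pics/w14.png

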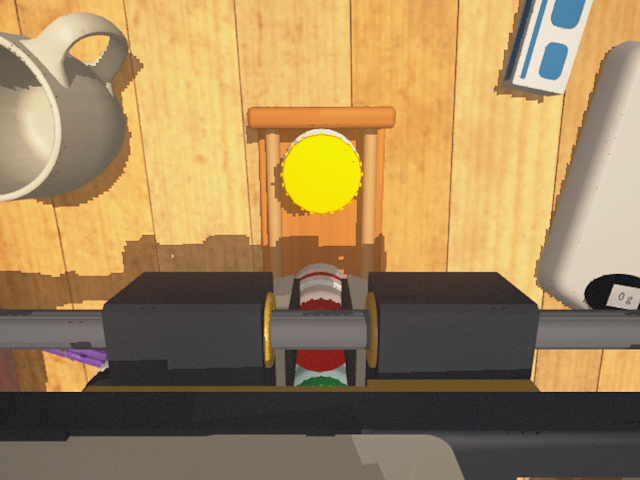

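View pics/s14.png

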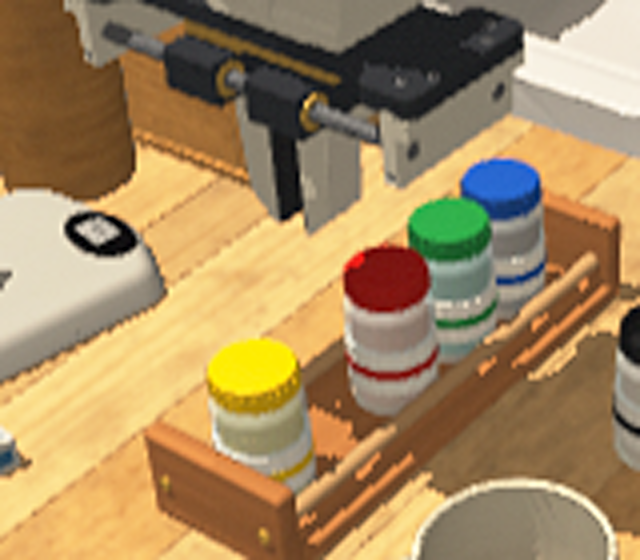

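```bash

python3 -m crank '[[0,0,3,0,0,0,0],[0,0,5.5,0,0,0,0],[0,0,8,0,0,0,0],[0,0,8.1,0,0,0,0]]'
python3 -m crank '[[-0.3,0,0,0,0,0,0],[-0.6,0,0,0,0,0,0],[-0.9,0,0,0,0,0,0],[-1.2,0,0,0,0,0,0],[-1.4,0,0,0,0,0,0]]'
python3 - <<'E'
from h import *
w=read_camera("wrist"); cv2.imwrite("pics/w15.png",w["frame"][:,:,::-1])
d=read_camera("scene"); cv2.imwrite("pics/s15.png",cv2.resize(d["frame"][180:290,200:340],None,fx=5,fy=5,interpolation=cv2.INTER_CUBIC)[:,:,::-1])
go([.5545,.034,.05],1.54)
E
```

```text
time: 17.08
tool_pos: [0.5534, 0.0348, 0.0485]
tool_rot: [-3.139, -0.0, 1.54]
contact_force: [-0.7, 0.2, 0.7]
opening: 0.0006
time: 17.7
tool_pos: [0.5541, 0.0206, 0.0498]
tool_rot: [3.141, -0.0, 1.54]
contact_force: [-0.4, 1.1, 0.9]
opening: 0.0005
pos [0.554  0.0206 0.0497] rot [ 3.1415e+00 -1.0000e-04  1.5396e+00] F [-0.  1.  0.] open 0.0004 t 17.8
shift cm [ 1.34  0.   -0.03] turn [ 0.01 -0.01 -0.02]
```

View pics/s15.png

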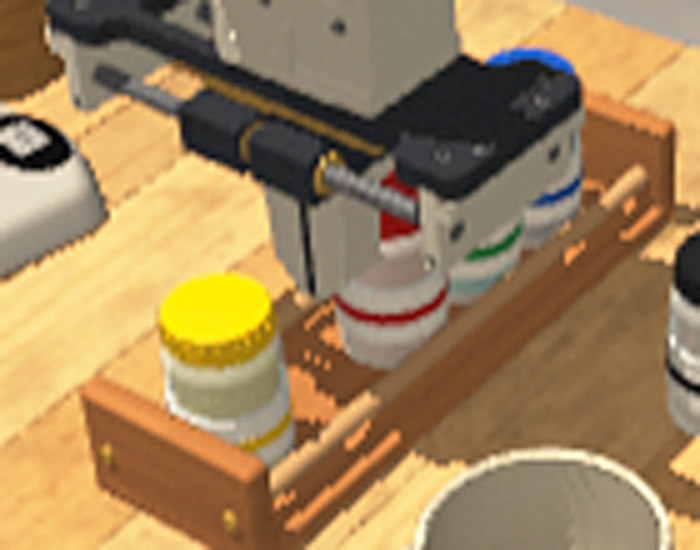

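View pics/w15.png

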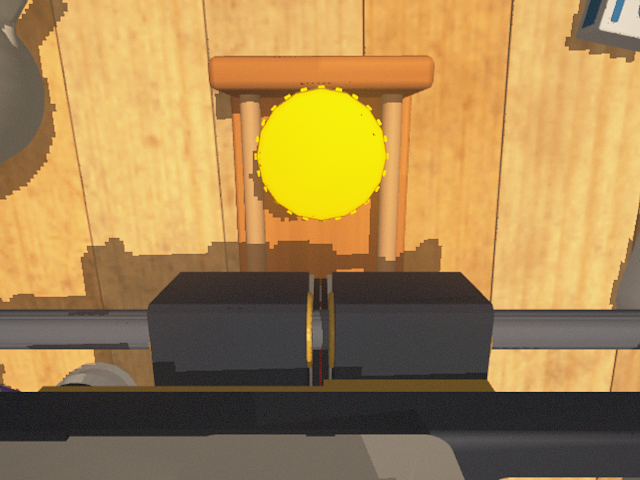

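```bash

python3 -m crank '[[-0.2,0,0,0,0,0,0],[-0.4,0,0,0,0,0,0],[-0.6,0,0,0,0,0,0],[-0.8,0,0,0,0,0,0],[-0.9,0,0,0,0,0,0]]'
python3 - <<'E'
from h import *
d=read_camera("scene"); cv2.imwrite("pics/s16.png",cv2.resize(d["frame"][180:290,200:340],None,fx=5,fy=5,interpolation=cv2.INTER_CUBIC)[:,:,::-1])
d=read_camera("top"); cv2.imwrite("pics/t16.png",cv2.resize(d["frame"][140:260,190:410],None,fx=3.5,fy=3.5)[:,:,::-1])
go([.5545,.034,.05],1.54)
for n,c in caps(d,(200,160,400,240),60).items(): print(n,np.round(c[:3],1),c[3],ray(d,c[:2],.085).round(4))
E
```

```text
time: 18.42
tool_pos: [0.5535, 0.0117, 0.0493]
tool_rot: [-3.141, 0.0, 1.54]
contact_force: [-0.2, 1.9, -1.8]
opening: 0.0004
pos [0.5536 0.0116 0.0494] rot [-3.1413e+00  1.0000e-04  1.5398e+00] F [-0.7  2.3 -0.6] open 0.0006 t 18.525
shift cm [ 2.24  0.02 -0.06] turn [-0.02  0.01 -0.01]
yellow [228.9 179.5  64. ] (220, 177, 17, 6) [0.5698 0.0819 0.085 ]
red [310.  189.9 136. ] (305, 179, 11, 25) [ 0.5511 -0.0336  0.085 ]
green [331.9 190.4 471.5] (319, 178, 26, 26) [ 0.5494 -0.0648  0.085 ]
blue [362.3 190.  532.5] (349, 177, 27, 27) [ 0.5486 -0.1078  0.085 ]
```

View pics/s16.png

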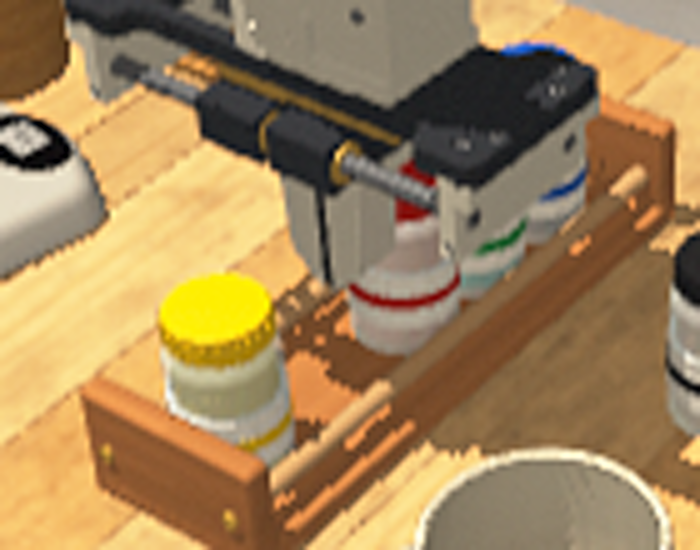

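View pics/t16.png

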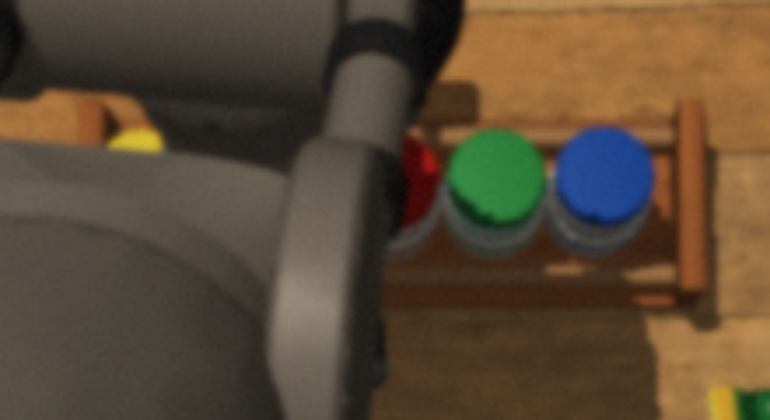

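```bash

python3 -m crank '[[0.4,0,0,0,0,0,0],[0.8,0,0,0,0,0,0],[0.9,0,-4,0,0,0,0],[0.9,0,-9,0,0,0,0.3],[0.9,0,-10,0,0,0,1]]'
python3 -c "
from h import *
go([.425,-.0553,.126],1.54)"
```

```text
time: 19.15
tool_pos: [0.5559, 0.0208, 0.1532]
tool_rot: [3.135, 0.001, 1.54]
contact_force: [0.5, -0.3, 0.4]
opening: 0.0159
pos [0.5559 0.0208 0.1532] rot [3.1347e+00 8.0000e-04 1.5403e+00] F [ 0.5 -0.3  0.4] open 0.0159 t 19.15
shift cm [ -8.   -12.88   2.64] turn [0.39 0.05 0.02]
```

```bash

python3 -m crank '[[-4,-6.5,0,0,0,0,1],[-8,-12.9,0,0,0,0,1],[-8,-12.9,0,0,0,0,1],[-8,-12.9,2.6,0,0,0,1],[-8,-12.9,2.6,0,0,0,1]]'
python3 -m crank '[[0,0,0,0,0,0,1],[0,0,0,0,0,0,1]]'
python3 - <<'E'
from h import *
w=read_camera("wrist"); cv2.imwrite("pics/w17.png",w["frame"][:,:,::-1])
d=read_camera("top")
go([.4256,-.0553,.043],1.54)
for n,c in caps(d,(200,160,400,240),60).items(): print(n,np.round(c[:3],1),c[3],ray(d,c[:2],.085).round(4))
E
```

```text
time: 19.77
tool_pos: [0.421, -0.0549, 0.1222]
tool_rot: [-3.138, -0.001, 1.539]
contact_force: [0.8, -0.0, -0.2]
opening: 0.0662
time: 20.02
tool_pos: [0.4232, -0.0551, 0.124]
tool_rot: [3.141, 0.0, 1.541]
contact_force: [-0.0, 0.1, 0.4]
opening: 0.0861
pos [ 0.423  -0.0551  0.124 ] rot [3.1408e+00 3.0000e-04 1.5404e+00] F [-0.   0.8  0.3] open 0.0904 t 20.125
shift cm [-0.01  0.25  8.1 ] turn [0.05 0.02 0.02]
yellow [230.5 190.6 613. ] (217, 177, 29, 29) [0.5536 0.0797 0.085 ]
red [299.9 183.9 212.5] (285, 178, 28, 13) [ 0.5602 -0.0196  0.085 ]
green [330.6 184.6 190. ] (319, 178, 24, 13) [ 0.5579 -0.0632  0.085 ]
blue [362.4 189.2 448.5] (349, 177, 26, 27) [ 0.5498 -0.108   0.085 ]
```

View pics/w17.png

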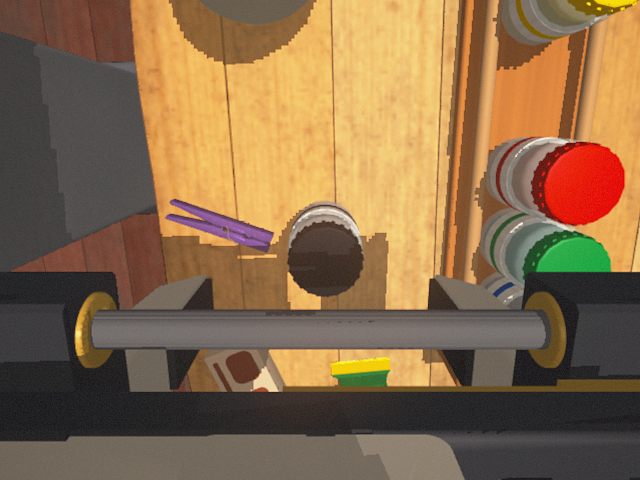

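```bash

python3 -m crank '[[0,0.25,3,0,0,0,1],[0,0.25,6,0,0,0,1],[0,0.25,8,0,0,0,1],[0,0.25,8,0,0,0,0.6],[0,0.25,8,0,0,0,0.6]]'
python3 -m crank '[[0,0,0,0,0,0,0.54],[0,0,0,0,0,0,0.54],[0,0,0,0,0,0,0.42],[0,0,0,0,0,0,0.42]]' 8
python3 -m crank '[[0,0,0,0,0,0,0.42],[0,0,0,0,0,0,0.42]]' 18
python3 -m crank '[[0,0,-0.5,0,0,0,0.42],[0,0,-2,0,0,0,0.42],[0,0,-6,0,0,0,0.42],[0,0,-10,0,0,0,0.42],[0,0,-11.5,0,0,0,0.42]]'
python3 -c "
from h import *
go([.555,.0306,.16],1.54)"
```

```text
time: 20.75
tool_pos: [0.4257, -0.0554, 0.0443]
tool_rot: [3.14, 0.0, 1.54]
contact_force: [-0.2, 0.0, 0.9]
opening: 0.0761
time: 21.25
tool_pos: [0.4254, -0.0554, 0.0438]
tool_rot: [3.141, 0.0, 1.54]
contact_force: [1.3, -0.3, 2.7]
opening: 0.0437
time: 21.5
tool_pos: [0.4254, -0.0554, 0.0438]
tool_rot: [3.141, 0.0, 1.54]
contact_force: [0.8, 0.5, 4.3]
opening: 0.0432
time: 22.12
tool_pos: [0.4256, -0.0554, 0.1607]
tool_rot: [3.139, 0.001, 1.54]
contact_force: [0.5, -0.7, -2.3]
opening: 0.0434
pos [ 0.4256 -0.0554  0.1607] rot [3.139e+00 8.000e-04 1.540e+00] F [ 0.5 -0.7 -2.3] open 0.0434 t 22.125
shift cm [ 9.   12.67  0.09] turn [ 0.15  0.05 -0.  ]
```

```bash

python3 -m crank '[[4,6,0,0,0,0,0.42],[8.6,12.1,0,0,0,0,0.42],[9,12.6,0,0,0,0,0.42],[9,12.6,0,0,0,0,0.42],[9,12.6,0,0,0,0,0.42]]'
python3 -m crank '[[0,0,0,0,0,0,0.42],[0,0,0,0,0,0,0.42]]'
python3 - <<'E'
from h import *
go([.5545,.0306,.055],1.54)
w=read_camera("wrist"); cv2.imwrite("pics/w18.png",w["frame"][:,:,::-1])
p=robot.observe()["tool_pos"]
for z in (.075,.071,.0): print("jar",z,proj(w,[p[0],p[1]+.022,p[2]-.0438+z]),proj(w,[p[0],p[1],p[2]-.0438+z]))
print(proj(w,[.5543,.0797,.085]), [proj(w,[p[0]+a+.0008,.06,.0285]) for a in (-.0305,.0305)])
d=read_camera("scene"); cv2.imwrite("pics/s18.png",cv2.resize(d["frame"][150:280,200:340],None,fx=4.5,fy=4.5,interpolation=cv2.INTER_CUBIC)[:,:,::-1])
q=lambda X:(proj(d,X)-[200,150])*4.5
print([q([p[0],p[1],p[2]-.0438+z]) for z in (.075,.0)])
E
```

```text
time: 22.75
tool_pos: [0.5527, 0.0305, 0.1581]
tool_rot: [-3.139, 0.0, 1.54]
contact_force: [-0.3, 0.0, -1.1]
opening: 0.0427
time: 23.0
tool_pos: [0.5534, 0.0302, 0.1588]
tool_rot: [3.142, 0.0, 1.539]
contact_force: [-0.6, -0.4, -1.7]
opening: 0.043
pos [0.5534 0.0302 0.1588] rot [3.1415e+00 2.0000e-04 1.5389e+00] F [-0.6 -0.4 -1.7] open 0.043 t 23.0
shift cm [ 0.05  0.11 10.38] turn [ 0.01  0.01 -0.06]
jar 0.075 [317.17522967 264.34198219] [319.34486528 324.77530255]
jar 0.071 [317.25463374 260.75591175] [319.36555859 319.7635274 ]
jar 0.0 [318.18531045 218.72441199] [319.61119664 260.2717099 ]
[318.27044477 159.66082155] [array([275.97921006, 184.15844107]), array([363.12056364, 181.32272964])]
[array([250.26248179, 124.70816562]), array([268.25683877, 288.06137504])]
```

View pics/w18.png

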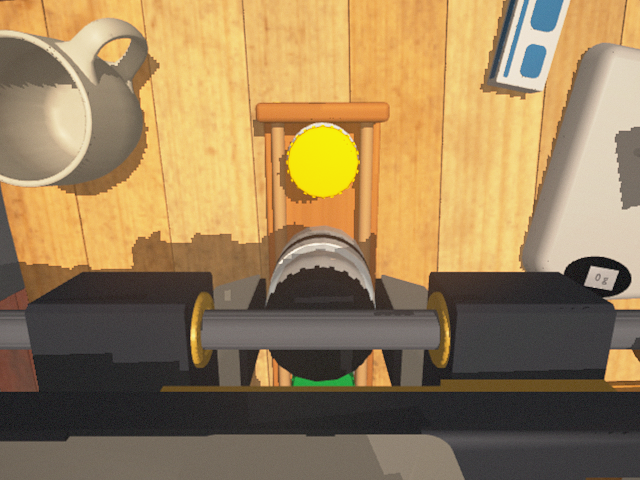

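View pics/s18.png

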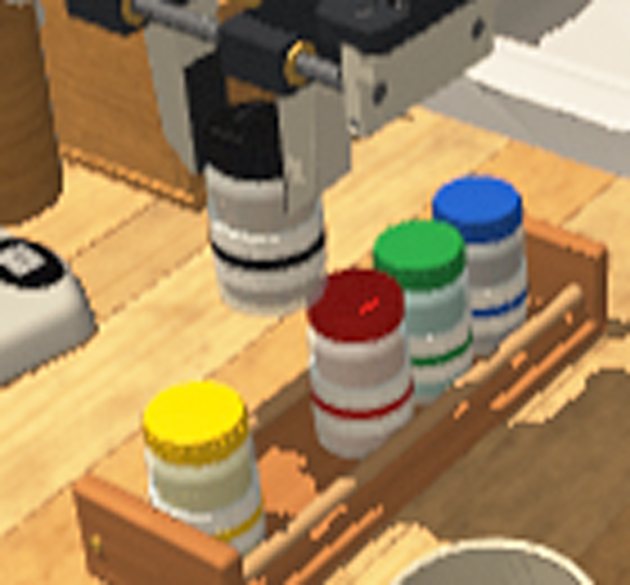

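```bash

python3 -m crank '[[0.05,0.1,1,0,0,0,0.42],[0.05,0.1,2.5,0,0,0,0.42],[0.05,0.1,2.5,0,0,0,0.42]]'
python3 - <<'E'
from h import *
go([.5545,.0306,.055],1.54)
d=read_camera("scene"); cv2.imwrite("pics/s19.png",cv2.resize(d["frame"][170:280,210:330],None,fx=5.4,fy=5.4,interpolation=cv2.INTER_CUBIC)[:,:,::-1])
E
```

```text
time: 23.48
tool_pos: [0.5536, 0.0314, 0.1315]
tool_rot: [-3.138, -0.0, 1.54]
contact_force: [-0.4, 0.7, -1.6]
opening: 0.0431
pos [0.5536 0.0314 0.1315] rot [-3.1376e+00 -1.0000e-04  1.5400e+00] F [-0.4  0.7 -1.6] open 0.0431 t 23.475
shift cm [-0.07  0.13  7.65] turn [-0.23 -0.01 -0.  ]
```

View pics/s19.png

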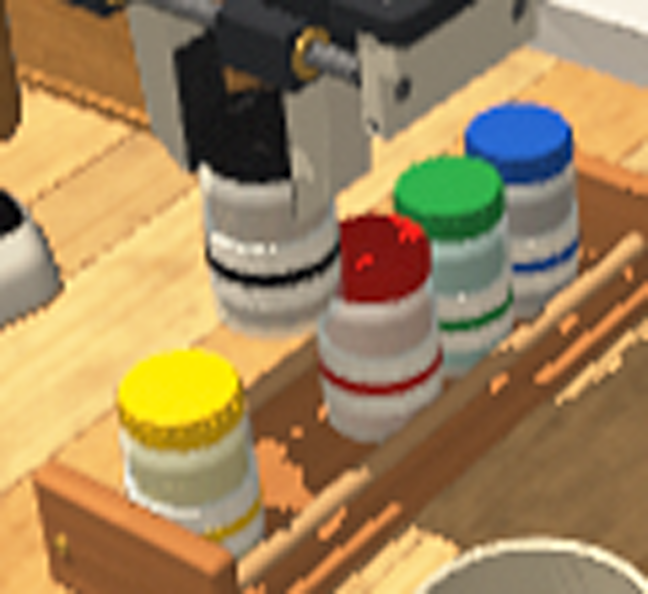

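```bash

python3 -m crank '[[0,0,1,0,0,0,0.42],[0,0,2,0,0,0,0.42],[0,0,3,0,0,0,0.42],[0,0,4,0,0,0,0.42],[0,0,4,0,0,0,0.42]]'
python3 - <<'E'
from h import *
go([.5545,.0306,.055],1.54)
d=read_camera("scene"); cv2.imwrite("pics/s20.png",cv2.resize(d["frame"][170:280,210:330],None,fx=5.4,fy=5.4,interpolation=cv2.INTER_CUBIC)[:,:,::-1])
w=read_camera("wrist"); cv2.imwrite("pics/w20.png",w["frame"][:,:,::-1])
E
```

```text
time: 24.15
tool_pos: [0.5542, 0.0313, 0.0925]
tool_rot: [-3.14, 0.0, 1.54]
contact_force: [-1.0, 0.2, -1.1]
opening: 0.0428
pos [0.5542 0.0313 0.0925] rot [-3.1396  0.      1.5399] F [-1.   0.2 -1.1] open 0.0428 t 24.15
shift cm [-0.07  0.04  3.75] turn [-0.12  0.   -0.  ]
```

View pics/s20.png

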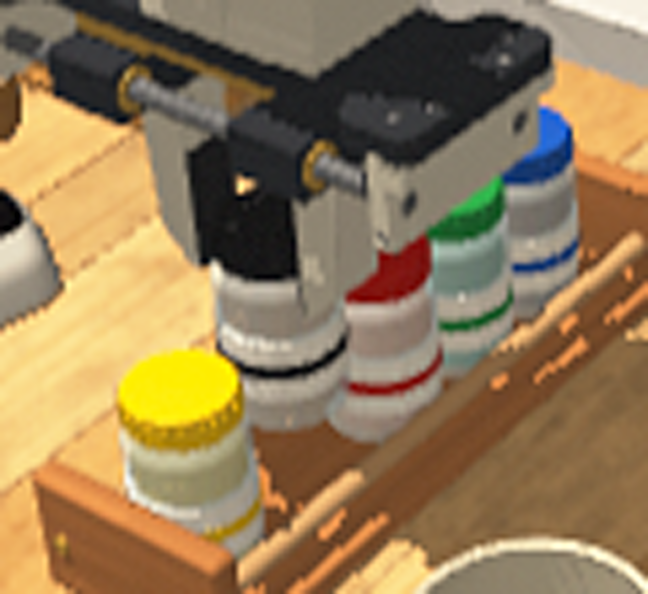

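View pics/w20.png

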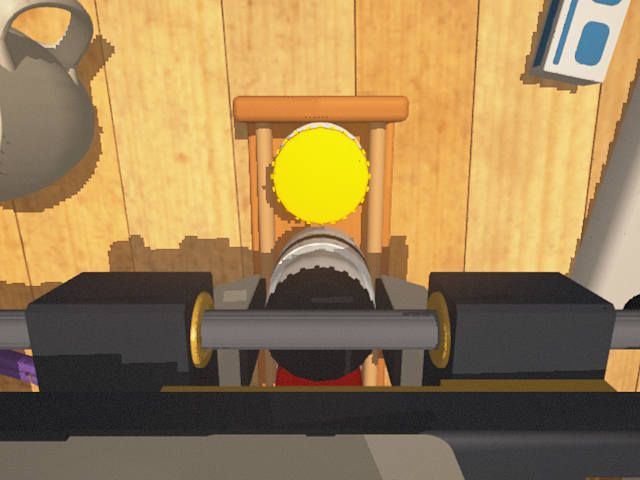

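```bash

python3 -m crank '[[0,0,0.8,0,0,0,0.42],[0,0,1.6,0,0,0,0.42],[0,0,2.4,0,0,0,0.42],[0,0,3,0,0,0,0.42],[0,0,3,0,0,0,0.42]]'
python3 -m crank '[[0,0,0.2,0,0,0,0.42],[0,0,0.4,0,0,0,0.42],[0,0,0.4,0,0,0,0.42]]'
python3 - <<'E'
from h import *
go([.5545,.0306,.0538],1.54)
d=read_camera("scene"); cv2.imwrite("pics/s21.png",cv2.resize(d["frame"][170:280,210:330],None,fx=5.4,fy=5.4,interpolation=cv2.INTER_CUBIC)[:,:,::-1])
E
```

```text
time: 24.88
tool_pos: [0.5545, 0.0313, 0.0629]
tool_rot: [-3.14, 0.0, 1.54]
contact_force: [0.3, -0.4, -1.6]
opening: 0.0431
time: 25.25
tool_pos: [0.5548, 0.0312, 0.0595]
tool_rot: [-3.142, 0.0, 1.54]
contact_force: [-0.6, -0.8, -1.8]
opening: 0.0437
pos [0.5548 0.0312 0.0595] rot [-3.1416e+00  1.0000e-04  1.5399e+00] F [-0.6 -0.8 -1.8] open 0.0437 t 25.25
shift cm [-0.07 -0.03  0.57] turn [-0.    0.01 -0.01]
```

View pics/s21.png

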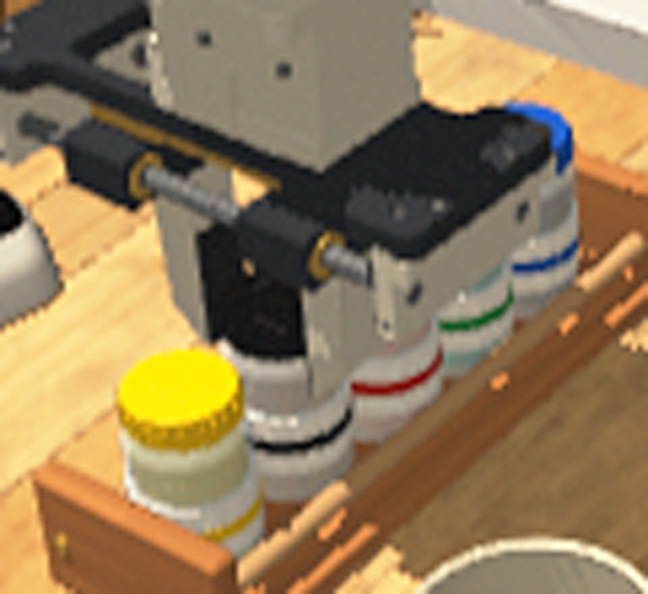

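```bash

python3 -m crank '[[0,0,0.15,0,0,0,0.42],[0,0,0.3,0,0,0,0.42],[0,0,0.4,0,0,0,0.42],[0,0,0.4,0,0,0,0.42]]'
python3 -m crank '[[0,0,0.1,0,0,0,0.42],[0,0,0.1,0,0,0,0.42]]'
```

```text
time: 25.8
tool_pos: [0.5548, 0.0312, 0.0555]
tool_rot: [-3.141, 0.0, 1.54]
contact_force: [-0.5, -0.4, -1.6]
opening: 0.0434
time: 26.05
tool_pos: [0.5548, 0.0312, 0.0545]
tool_rot: [-3.142, 0.0, 1.54]
contact_force: [-0.3, 0.6, -0.1]
opening: 0.0432
```

```bash

python3 -m crank '[[0,0,0.05,0,0,0,0.42],[0,0,0.08,0,0,0,0.42]]' 6
python3 -m crank '[[0,0,0,0,0,0,0.49],[0,0,0,0,0,0,0.54],[0,0,0,0,0,0,0.65],[0,0,0,0,0,0,0.9],[0,0,0,0,0,0,1]]'
python3 -m crank '[[0,0,0,0,0,0,1],[0,0,-2,0,0,0,1],[0,0,-6,0,0,0,1],[0,0,-12,0,0,0,1],[0,0,-14,0,0,0,1]]'
python3 - <<'E'
from h import *
d=read_camera("scene"); cv2.imwrite("pics/s22.png",cv2.resize(d["frame"][170:280,210:370],None,fx=4.8,fy=4.8,interpolation=cv2.INTER_CUBIC)[:,:,::-1])
go([.45,-.1,.22],1.54)
E
```

```text
time: 26.3
tool_pos: [0.5549, 0.0312, 0.0539]
tool_rot: [3.141, 0.0, 1.54]
contact_force: [0.3, 0.4, 0.9]
opening: 0.0439
time: 26.92
tool_pos: [0.5548, 0.0312, 0.0538]
tool_rot: [-3.142, 0.0, 1.54]
contact_force: [0.0, -0.6, 0.3]
opening: 0.0748
time: 27.55
tool_pos: [0.5564, 0.0312, 0.1978]
tool_rot: [3.135, 0.0, 1.54]
contact_force: [0.4, -0.4, 0.1]
opening: 0.0917
pos [0.5569 0.0312 0.199 ] rot [3.1334e+00 5.0000e-04 1.5400e+00] F [ 0.2 -0.7  1.8] open 0.0922 t 27.6
shift cm [-13.44 -10.26  -2.18] turn [0.47 0.03 0.  ]
```

View pics/s22.png

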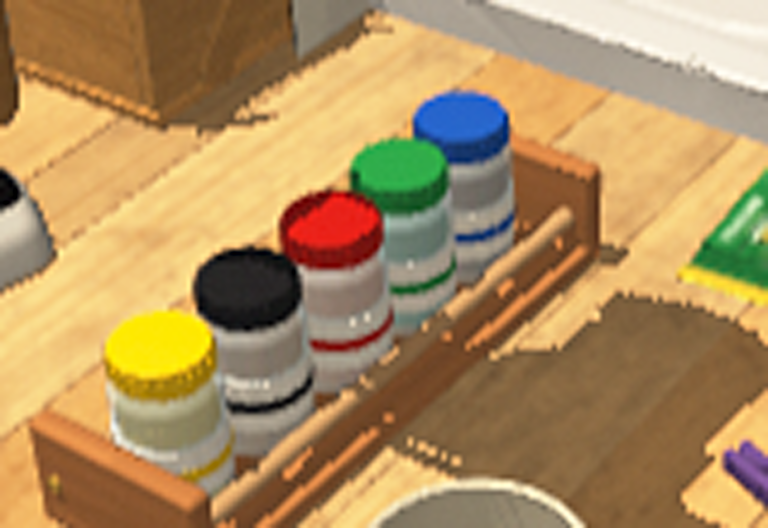

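All five jars stand upright in the rack, with black between yellow (160,345) and red (332,225). I'll move the arm clear, take one top view to check, and then hand in.

```bash

python3 -m crank '[[-6,-4,-3,0,0,0,1],[-12,-8,-3,0,0,0,1],[-18,-12,-3,0,0,0,1],[-22,-14,-3,0,0,0,1],[-22,-14,-3,0,0,0,1]]'
python3 -m crank '[[0,0,0,0,0,0,1],[0,0,0,0,0,0,1]]'
python3 - <<'E'
from h import *
d=read_camera("top"); cv2.imwrite("pics/t23.png",cv2.resize(d["frame"][100:360,150:480],None,fx=2.3,fy=2.3)[:,:,::-1])
for n,c in caps(d,(200,160,400,240),60).items(): print(n,c[3],ray(d,(c[3][0]+c[3][2]/2-.5,c[3][1]+c[3][3]/2-.5),.085).round(4))
print(robot.observe()["time"],robot.observe()["qvel"].round(3))
E
```

```text
time: 28.22
tool_pos: [0.4062, -0.1865, 0.2232]
tool_rot: [-3.141, 0.0, 1.536]
contact_force: [0.7, 0.7, -0.8]
opening: 0.0923
time: 28.48
tool_pos: [0.4087, -0.1833, 0.2235]
tool_rot: [-3.141, -0.001, 1.541]
contact_force: [-0.8, -0.1, -0.3]
opening: 0.0918
yellow (217, 177, 28, 29) [0.5531 0.0797 0.085 ]
red (284, 178, 29, 28) [ 0.5493 -0.0166  0.085 ]
green (319, 179, 25, 26) [ 0.5479 -0.0634  0.085 ]
blue (348, 177, 27, 27) [ 0.5487 -0.106   0.085 ]
28.525 [ 0.006 -0.002 -0.    -0.002  0.    -0.004]
```

View pics/t23.png

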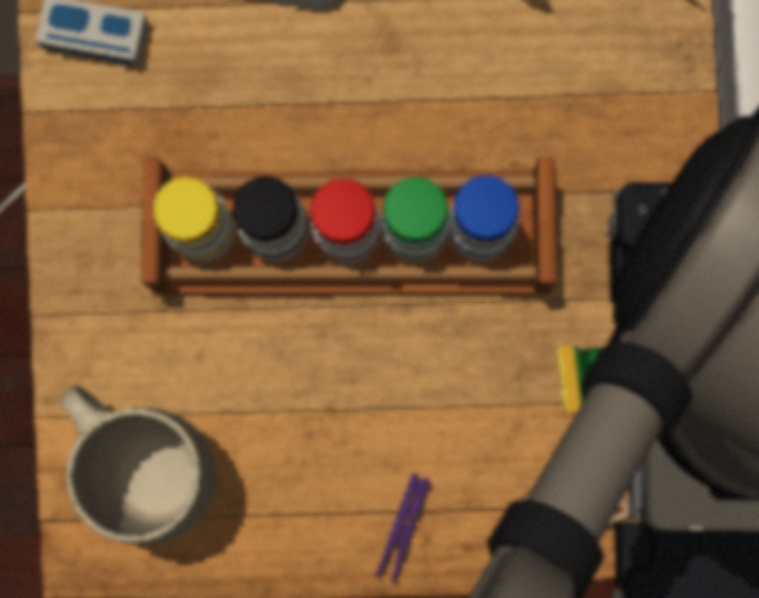

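```bash
python3 -c "
from cell import robot
print(robot.hand_in())"
```

```text
the job is handed in; nothing more can be done
None
```

The black-capped jar now stands in the rack directly to the right of the yellow one, and I handed the job in at about 28.5 s. The row reads yellow, black, red, green, blue.

- **Sliding:** I gripped red lightly and slid it along the rack, which pushed green and blue with it. When I checked, red had ended about 47 mm along, not the 55 mm I commanded. It seems to have tilted in the light grip and rocked back on release, so the gap was too tight. By then I had already picked up the black jar. I set it back on the worktop, pushed red about another 8 mm with the closed fingers, and picked black up again. The jars then stood about 53–55 mm from where they started.
- **Placing:** I lowered black into the gap in small steps, and it touched down at about 1 N. The largest wrist force in any report was about 10 N, during the first slide.
- **Last checks:** The final scene and top views show all five jars upright in the channel, with blue well short of the end panel. The robot is clear of everything and still. The mug looks where it was. The arm hid most of the biscuit packet and the sachet box in the last top view, but no move went near them.
- **Where checks disagreed:** The wrist and top cameras differed by 2–3 mm across the rack, so I went by the wrist view. In the wrist view the held jar's base edge sat about 9 px from where I predicted. That could mean a 3° tilt, but the scene view showed the jar upright.

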